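# Clamp and close a carton on the packing bench

### The arm

A 6-joint arm with a two-finger parallel gripper is mounted at the origin on the work surface. World frame = base frame: x ahead of the robot, y to its left, z up, the work surface at z = 0. Lengths are in m, angles in rad, forces in N, time in s.
With the tool pointing down it reaches from about 0.275 to 0.975 m from the base axis. Payload 8.4 kg.
Tool frame: the origin (TCP) lies at the centre of the arm's flange, where the gripper is bolted on; the fingertips stand 190 mm ahead of it and the grasp point (between the pads) lies 171 mm ahead of it; z points along the fingers, y is the line along which they close (so a half turn about z gives the same grasp; the last joint's range is limited). The gripper opens to 92 mm and grips with 3 to 60 N. Pads are 20 mm wide; open, the fingers measure 128 mm over their backs; the gripper's body (75 mm by 189 mm) begins 69 mm behind the grasp point.
Start: joints at [1.313, 0.353, 1.633, -0, 1.155, -0.002], TCP at [0.158, 0.605, 0.405] pointing down, gripper open.
Joint ranges: [-2.63, 2.63], [-0.92, 2.1], [0.06, 2.66], [-1.3, 4.44], [0, 2.69], [-3.02, 3.02]. Speed limits (rad/s): [2.22, 2.22, 2.79, 3.14, 3.14, 3.14].

### API

Orientations are given as [roll, pitch, yaw] about the fixed x, y, z axes, in that order (R = Rz(yaw) Ry(pitch) Rx(roll)).
In Python, from workcell import env gives the robot as it stands. The module is installed in compiled form; this text tells all that it offers.
- The arm moves only by the shell command python3 -m creep 'ROWS' [FORCE]. ROWS is JSON, a list of rows, each a list of 7 numbers: the turn, a rotation vector about the world's x, y, z each as a share of 60 degrees, from -1 to 1, then the shift along the world's x, y, z each as a share of 20 cm, from -1 to 1, then the opening, from 0 (shut) to 1 (fully open). A call has exactly 10 rows; each row is the pose to reach, as a shift and turn from the pose commanded when the call began; what a row does not reach only later rows make up. A row lasts 1/12 s, in which the tool goes at most 41.7 mm and 7.16 degrees, less where a joint would pass 70% of its speed; a pose out of reach is approached as far as the arm can. A call with a number of a shift or a turn outside -1 to 1 is refused whole. A call with a gripper value outside its range is refused whole. The fingers move at their own pace and stop on an object; FORCE is the grip in N (left out, the last holds). Time passes only in rows, so rows that repeat a pose let the fingers close, or fill a call up. It gives the time, the measured TCP pose, the force, the opening and the grip force at its end, in the units of the state.
- env.read_state(): the state, without advancing time (a new reading comes with each control period).
- env.grab_frame(name): name is "side" or "top" or "wrist"; returns a dict with "frame" (384x512x3 uint8, red, green, blue), "K" (3x3 intrinsics, pixels), "pose" (4x4, takes a point from camera to world coordinates); the wrist camera has in their place "hand_eye" (4x4, takes a point from camera to tool coordinates, whose origin is the TCP and whose axes are the flange's). Camera axes: x right, y up, looking along -z (the intrinsics and any distortion apply to the point x, -y, -z); pixel columns grow to the right and rows downward; lengths in m; the calibration is good to about 2 mm. A picture is of the moment at which its call begins: read the wrist's pose just before it. There is no depth.
- env.hand_in(): hands the job in; it is judged then, once.
The state is a dict: "t": time; "joints": joint angles; "joint_velocities": joint speeds; "tau": joint torques, N m; "tool_pos": TCP position; "tool_rot": TCP orientation; "wrist_force": force on the tool from outside, world axes, zero at the start; "wrist_torque": the same for the moment, N m; "grip_width": finger opening in m; "finger_force": force on a finger pad.
Only numpy, scipy, OpenCV 4.12 (cv2) and the standard library are available. Lean on these libraries where they do the work, as an engineer would, in place of code of your own. Each camera call takes 0.05 s, during which the arm holds its last target. There are 200 camera calls.

### The job

Slide the blue-handled clamp along its track so that its sprung rubber pad pushes the open carton square against the steel backstop and keeps it firmly pressed there, its spring about half compressed and the carton not crushed, and let go of it. Then close the carton: first fold the plain inner flap (robot side) down flat, then the longer green-striped outer flap down flat over it. Leave the carton clamped, and leave the other things on the bench alone.

Things in the scene. Friction and masses are not known exactly. Their poses are not given: they have to be found in the camera images.
- station: fixed plywood board of the packing clamp, 220 mm (x) by 580 mm (y), top 20 mm above the bench, origin on the bench. The clamp's track runs along its y, at its x = 0; the clamp is at its -y end, the backstop at its +y end, the carton between them.
- stop_slot (a point): middle, on the board's top, of the 40 mm within which the backstop's face may lie along the board's y (20 mm either way); axes of the board. The backstop, a fixed grey steel plate 150 mm wide, 20 mm thick, 75 mm high, is not measured itself: its place changes from run to run and must be found by feel or by eye.
- clamp: sliding clamp with its pad: slides along the board's y, its origin from 300 to 30 mm on the -y side of the board's; stays where it is left, own friction about 10 N. Board's axes; origin on the board's top under the handle's middle. It must keep pressing the carton with more than 4.5 N once let go (pad in by 12 mm or more; 15 to 25 is right); more than 22 N crushes it.
- pad_reach (a point): point fixed to the clamp, 130 mm to +y of its origin, 34 mm above the board: the face of the unloaded rubber pad (100 mm wide, 8 to 73 mm above the board) is within 10 mm of it either way along y, set by a screw: fixed in a run, not measured. The pad's spring gives 30 mm at 0.4 N per mm, from zero, then bottoms hard; its orange plunger shows 33 mm bare unloaded, 3 mm bottomed.
- clamp_grip (a point): point to grip in the clamp's handle, an upright blue block 60 mm (x) by 30 mm (y), from 25 to 100 mm above the board: on its centre line, 80 mm above the board's top. The rod from handle to pad stays below 50 mm, the clamp's foot below 25 mm above the board
- carton: loose open cardboard carton, 120 mm (x) by 160 mm (y) by 100 mm high, walls 4 mm, about 0.35 kg with its goods; it drags on the board with 1 to 3 N. Origin at the centre of its underside, on the board, its y roughly along the board's y. The end flaps are already folded in; two long flaps stand open, 154 mm along y, 3 mm thick.
- inner_flap (a joint): angle of the plain inner flap, 70 mm deep, hinged along the carton's -x top edge (the robot's side): 0 is flat closed, 1.57 upright, about 2 leaning outward to -x; it stays where it is left (stiff crease, about 0.05 N m)
- outer_flap (a joint): angle of the outer flap, 90 mm deep, with a green stripe near its free edge, hinged along the carton's +x top edge: 0 is flat closed on top of the inner flap, 1.57 upright, about 2 leaning outward to +x; it stays where it is left (stiff crease, about 0.05 N m)
- inner_crease (a point): middle of the inner flap's hinge line (carton's -x top edge, 100 mm above the board); its axes are the carton's, the hinge line is its y
- outer_crease (a point): middle of the outer flap's hinge line (carton's +x top edge, 104.5 mm above the board); its axes are the carton's, the hinge line is its y
- tape_roll: bystander, leave alone: roll of amber tape lying flat, 100 mm across, 45 mm high; origin at the centre of its underside
- mug: bystander, leave alone: white mug, 80 mm across, 90 mm high; origin at the centre of its underside
- parcel: bystander, leave alone: small closed brown parcel 90 x 110 x 60 mm; origin at the centre of its underside
- spray_can: bystander, leave alone: red can, 60 mm across, 170 mm high; origin at the centre of its underside
- screwdriver: bystander, leave alone: screwdriver, 200 mm long, lying; origin at the centre of its underside
- pipe_end: bystander, leave alone: black pipe offcut standing on end, 60 mm across, 120 mm high; origin at the centre of its underside
Not all that is in view belongs to the job. Leave any yellow look-alike of the carton alone.

How it is judged:
By the outcome, as a careful person would: the job done as asked, in the order asked, and still so for the second after the job is handed in, with the robot touching nothing.
It also fails if it takes over 70 s, if anything falls off the work surface, if the arm or the gripper's body presses on something with over 40 N, if the wrist force passes 120 N, or if a joint passes its speed limit or range.

## Working session

There is one attempt and no reset: what is moved stays moved. The work goes in short steps, Python scripts to look and compute and a shell command to move; the robot and the scene stay as the last step left them, time stands still between calls to the robot, and variables do not carry over. Pictures are saved under pics/ and viewed, at most 10 in all, crops included, and the job is handed in when it is done.

```bash
mkdir -p pics
cat > h.py <<'E'
import numpy as np, cv2
from workcell import env
def grab(n,fn):
    s=env.read_state(); f=env.grab_frame(n)
    cv2.imwrite('pics/'+fn+'.png',f['frame'][:,:,::-1])
    K=np.array(f['K'])
    print(n,np.round(K,1).tolist(),[k for k in f if k!='frame'])
    P=f.get('pose')
    print(np.round(P if P is not None else f['hand_eye'],4).tolist(), np.round(s['tool_pos'],4),np.round(s['tool_rot'],3))
    return f
E
python3 - <<'E'
from h import *
import numpy as np
a=grab('side','side0');b=grab('top','top0');c=grab('wrist','wrist0')
import pickle
pickle.dump((a,b,c,env.read_state()),open('f0.pkl','wb'))
print(env.read_state())
im=np.hstack([a['frame'],b['frame']])[:,:,::-1]
E
```

```text
side [[437.9, 0.0, 258.1], [0.0, 437.9, 197.6], [0.0, 0.0, 1.0]] ['K', 'pose']
[[0.8091, 0.4651, -0.3592, -0.139], [-0.5876, 0.6344, -0.5023, -0.8787], [-0.0057, 0.6175, 0.7866, 1.4476], [0.0, 0.0, 0.0, 1.0]] [0.1581 0.6044 0.404 ] [-3.14  -0.     2.886]
top [[370.8, 0.0, 261.1], [0.0, 370.8, 196.5], [0.0, 0.0, 1.0]] ['K', 'pose']
[[0.0226, 0.9947, -0.1007, 0.3894], [-0.9997, 0.0232, 0.0055, -0.0101], [0.0078, 0.1006, 0.9949, 1.2165], [0.0, 0.0, 0.0, 1.0]] [0.1581 0.6045 0.404 ] [-3.14  -0.     2.886]
wrist [[290.3, 0.0, 260.0], [0.0, 290.3, 193.9], [0.0, 0.0, 1.0]] ['K', 'hand_eye']
[[-0.0013, 0.9701, 0.2427, 0.0668], [1.0, 0.0012, 0.0008, 0.0005], [0.0005, 0.2427, -0.9701, 0.0199], [0.0, 0.0, 0.0, 1.0]] [0.1581 0.6045 0.404 ] [-3.14  -0.     2.886]
{'t': 0.15, 'joints': array([ 1.31260588e+00,  3.53454137e-01,  1.63393399e+00,  2.02814320e-05,
        1.15518662e+00, -2.38659684e-03]), 'joint_velocities': array([-0.00057768, -0.00070263, -0.00187939, -0.0004397 , -0.00102646,
        0.00069245]), 'tau': array([ 5.07220611e-04, -5.94204462e+01, -3.34469962e+01,  6.98781176e-02,
        2.03529879e-02, -5.01987324e-05]), 'tool_pos': array([0.15808502, 0.60450151, 0.40417041]), 'tool_rot': array([-3.14061060e+00, -2.08906427e-05,  2.88578060e+00]), 'wrist_force': array([ 0.58356814, -0.44209664,  0.9917203 ]), 'wrist_torque': array([-0.00507081,  0.01559142,  0.03428522]), 'finger_force': 0.0, 'grip_width': 0.09206877443151751}
```

Run:
```python
import cv2
for n in('side0','top0'):
    cv2.imwrite('pics/%s_b.png'%n,cv2.resize(cv2.imread('pics/%s.png'%n),(800,600),interpolation=cv2.INTER_CUBIC))
```

```text
(no output)
```

View pics/side0_b.png

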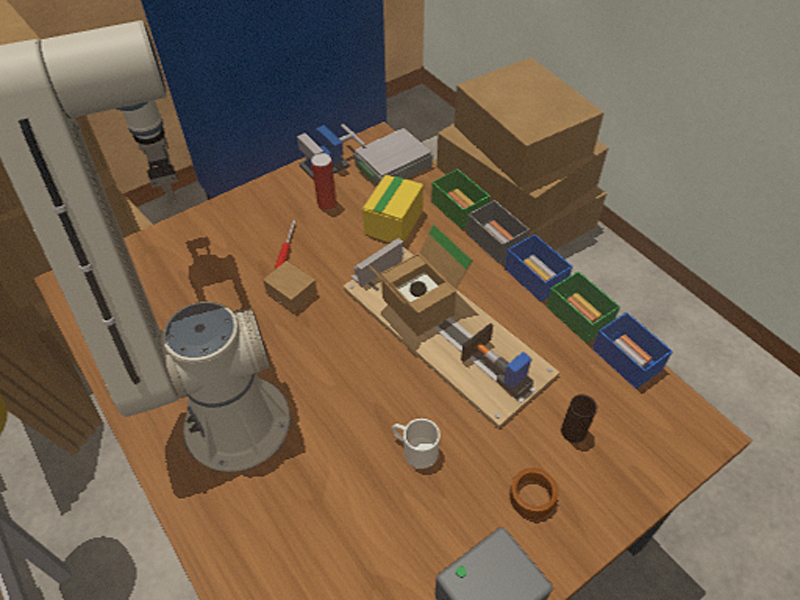

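View pics/top0_b.png

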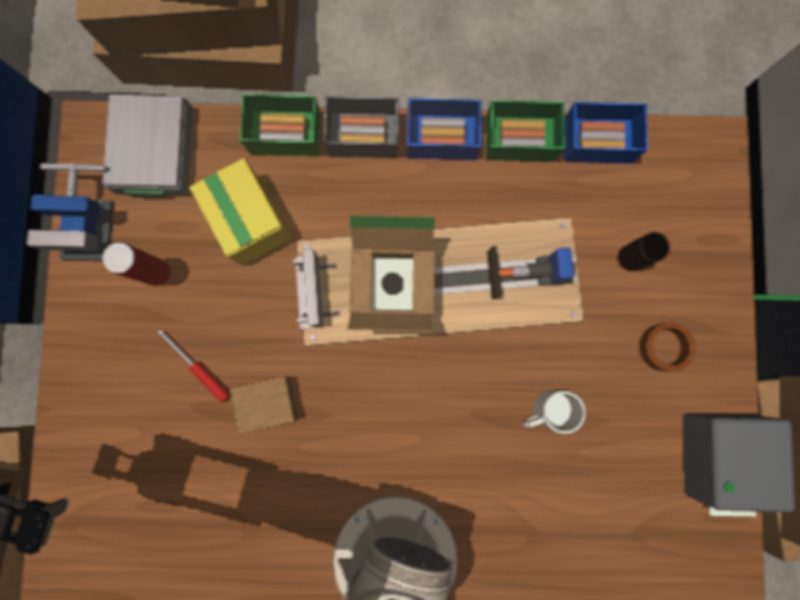

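The side view shows the open brown carton at (420,290), the yellow look-alike carton at (393,208), the blue clamp handle at (517,370) and the steel backstop at (378,262). The brown carton stands on the plywood board between clamp and backstop and has a green-striped flap on its far (+x) side, so it fits. The yellow one is off the board and closed. In the top view the carton is at (393,285), the handle at (563,265) and the backstop at (308,288). I'll confirm these in enlarged crops.

Run:
```python
import cv2
a=cv2.imread('pics/top0.png')[130:230,180:380]
cv2.imwrite('pics/tc.png',cv2.resize(a,(800,400),interpolation=cv2.INTER_CUBIC))
a=cv2.imread('pics/side0.png')[140:275,215:365]
cv2.imwrite('pics/sc.png',cv2.resize(a,None,fx=4.4,fy=4.4,interpolation=cv2.INTER_CUBIC))
```

```text
(no output)
```

View pics/tc.png

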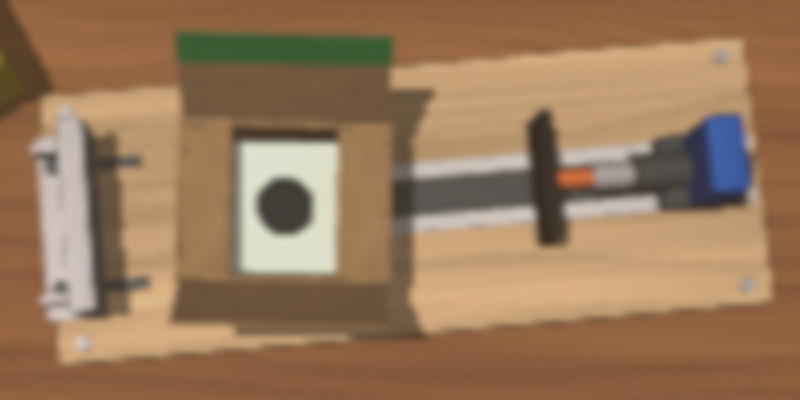

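View pics/sc.png

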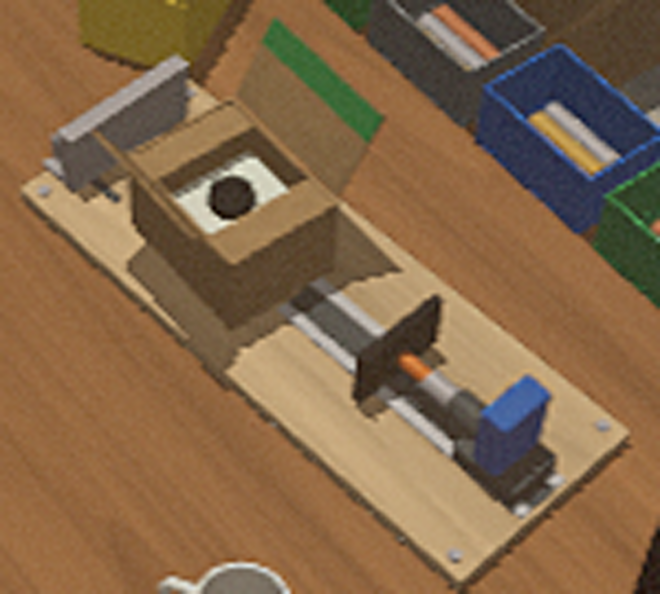

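The crops confirm the target: the brown carton with its green-striped flap on +x stands between the pad and the backstop on the plywood board. In the top crop the board corners are (42,95), (62,362), (770,298) and (742,40), and the handle's top is around (705–745, 117–195). In the side crop the handle's top is around (480–550, 376–428).

```bash
cat >> h.py <<'E'
import pickle
def proj(P,f,pose=None):
    T=np.linalg.inv(f['pose'] if pose is None else pose); p=(T@np.append(P,1))[:3]
    q=np.array(f['K'])@[p[0],-p[1],-p[2]]; return q[:2]/q[2]
from scipy.optimize import least_squares
def tri(obs): # [(uv,f,pose)]
    return least_squares(lambda P:np.concatenate([proj(P,f,po)-uv for uv,f,po in obs]),[.55,0,.05])
def plane(uv,f,z,pose=None):
    return least_squares(lambda p:proj([p[0],p[1],z],f,pose)-uv,[.55,0]).x
E
python3 - <<'E'
from h import *
a,b,c,s=pickle.load(open('f0.pkl','rb'))
T=lambda u,v:np.array([180+u/4-.4,130+v/4-.4]); S=lambda u,v:np.array([215+u/4.4-.4,140+v/4.4-.4])
for n,t,q in [('b+-',(62,362),(22,185)),('b--',(770,298),(462,578)),('b-+',(742,40),(630,432)),
 ('c--',(391,281),(235,265)),('c-+',(391,121),(338,207)),('c++',(180,118),(230,103)),('c+-',(176,281),(130,155)),
 ('h -y+x',(742,115),(550,392)),('h -y-x',(748,192),(505,428)),('h +y+x',(707,118),(525,376)),('padtop+x',(540,110),(438,298)),('padtop-x',(548,242),(357,363))]:
    r=tri([(T(*t),b,None),(S(*q),a,None)]); print(n,np.round(r.x,4),round(r.cost,2))
for t in [(42,95),(62,362),(770,298),(742,40)]: print(plane(T(*t),b,.02))
for t in [(60,145),(188,68)]: print('stop',plane(S(*t),a,.095))
for t in [(60,110),(82,110),(80,310),(98,310)]: print('stop',plane(T(*t),b,.095))
E
```

```text
b+- [0.4284 0.1928 0.0288] 0.04
b-- [ 0.4938 -0.3768  0.0206] 0.01
b-+ [ 0.7065 -0.355   0.0217] 0.0
c-- [ 0.4908 -0.0642  0.1225] 0.02
c-+ [ 0.6115 -0.0617  0.1139] 0.56
c++ [0.6102 0.0977 0.1125] 0.67
c+- [0.4879 0.0944 0.1232] 0.05
h -y+x [ 0.6216 -0.325   0.1232] 0.09
h -y-x [ 0.5645 -0.3295  0.1248] 0.11
h +y+x [ 0.6189 -0.2995  0.1193] 0.29
padtop+x [ 0.6292 -0.1786  0.0888] 0.05
padtop-x [ 0.5285 -0.1871  0.0832] 0.08
[0.64702799 0.21922884]
[0.42913126 0.19403871]
[ 0.49403419 -0.37708515]
[ 0.70716808 -0.35554727]
stop [0.45646008 0.16347578]
stop [0.61102224 0.17284573]
stop [0.61951789 0.19058334]
stop [0.61992573 0.17373424]
stop [0.46622151 0.16923413]
stop [0.46653622 0.15563241]
```

```bash
python3 -m creep '[[0,0,0.1,0.1,-0.2,0,1],[0,0,0.2,0.2,-0.4,0,1],[0,0,0.3,0.3,-0.6,0,1],[0,0,0.347,0.4,-0.8,0,1],[0,0,0.347,0.434,-0.917,0,1],[0,0,0.347,0.434,-0.917,0,1],[0,0,0.347,0.434,-0.917,0,1],[0,0,0.347,0.434,-0.917,0,1],[0,0,0.347,0.434,-0.917,0,1],[0,0,0.347,0.434,-0.917,0,1]]' 40
python3 -m creep '[[0,0,0,0.1,-0.2,0,1],[0,0,0,0.2,-0.4,0,1],[0,0,0,0.3,-0.6,0,1],[0,0,0,0.4,-0.8,0,1],[0,0,0,0.434,-0.917,0,1],[0,0,0,0.434,-0.917,0,1],[0,0,0,0.434,-0.917,0,1],[0,0,0,0.434,-0.917,0,1],[0,0,0,0.434,-0.917,0,1],[0,0,0,0.434,-0.917,0,1]]'
python3 -m creep '[[0,0,0,0.1,-0.2,0,1],[0,0,0,0.2,-0.4,0,1],[0,0,0,0.3,-0.6,0,1],[0,0,0,0.4,-0.8,0,1],[0,0,0,0.434,-0.917,0,1],[0,0,0,0.434,-0.917,0,1],[0,0,0,0.434,-0.917,0,1],[0,0,0,0.434,-0.917,0,1],[0,0,0,0.434,-0.917,0,1],[0,0,0,0.434,-0.917,0,1]]'
python3 -m creep '[[0,0,0,0.1,-0.2,0,1],[0,0,0,0.2,-0.4,0,1],[0,0,0,0.3,-0.6,0,1],[0,0,0,0.4,-0.8,0,1],[0,0,0,0.434,-0.917,0,1],[0,0,0,0.434,-0.917,0,1],[0,0,0,0.434,-0.917,0,1],[0,0,0,0.434,-0.917,0,1],[0,0,0,0.434,-0.917,0,1],[0,0,0,0.434,-0.917,0,1]]'
```

```text
t: 0.98
tool_pos: [0.2446, 0.4223, 0.4046]
tool_rot: [3.141, -0.0, -3.033]
wrist_force: [-0.2, 0.8, -0.4]
grip_width: 0.0918
finger_force: 0.0
t: 1.82
tool_pos: [0.3314, 0.2391, 0.4046]
tool_rot: [3.141, -0.0, -3.032]
wrist_force: [0.7, -0.6, -0.6]
grip_width: 0.0921
finger_force: 0.0
t: 2.65
tool_pos: [0.4182, 0.0559, 0.4046]
tool_rot: [3.141, -0.0, -3.031]
wrist_force: [-0.5, 0.7, 0.4]
grip_width: 0.0919
finger_force: 0.0
t: 3.48
tool_pos: [0.505, -0.1274, 0.4048]
tool_rot: [3.141, -0.0, -3.032]
wrist_force: [-0.2, 0.6, -0.4]
grip_width: 0.0918
finger_force: 0.0
```

```bash
python3 - <<'E'
from h import *
f=grab('wrist','w1'); pickle.dump((f,env.read_state()),open('w1.pkl','wb'))
E
python3 -m creep '[[0,0,0,0.1,-0.2,0,1],[0,0,0,0.2,-0.4,0,1],[0,0,0,0.3,-0.6,0,1],[0,0,0,0.4,-0.8,0,1],[0,0,0,0.434,-0.922,0,1],[0,0,0,0.434,-0.922,0,1],[0,0,0,0.434,-0.922,0,1],[0,0,0,0.434,-0.922,0,1],[0,0,0,0.434,-0.922,0,1],[0,0,0,0.434,-0.922,0,1]]'
python3 - <<'E'
from h import *
f=grab('wrist','w2'); pickle.dump((f,env.read_state()),open('w2.pkl','wb'))
a=cv2.imread('pics/w1.png');b=cv2.imread('pics/w2.png')
cv2.imwrite('pics/w12.png',np.hstack([cv2.resize(a,(400,300)),cv2.resize(b,(400,300))]))
E
```

```text
wrist [[290.3, 0.0, 260.0], [0.0, 290.3, 193.9], [0.0, 0.0, 1.0]] ['K', 'hand_eye']
[[-0.0013, 0.9701, 0.2426, 0.0667], [1.0, 0.0012, 0.0006, 0.0001], [0.0003, 0.2426, -0.9701, 0.0199], [0.0, 0.0, 0.0, 1.0]] [ 0.505  -0.1274  0.4048] [ 3.141 -0.    -3.032]
t: 4.37
tool_pos: [0.5919, -0.3119, 0.405]
tool_rot: [3.141, -0.0, -3.033]
wrist_force: [-0.2, 0.8, -0.2]
grip_width: 0.092
finger_force: 0.0
wrist [[290.3, 0.0, 260.0], [0.0, 290.3, 193.9], [0.0, 0.0, 1.0]] ['K', 'hand_eye']
[[-0.0013, 0.9701, 0.2426, 0.0667], [1.0, 0.0012, 0.0006, 0.0001], [0.0003, 0.2426, -0.9701, 0.0199], [0.0, 0.0, 0.0, 1.0]] [ 0.5919 -0.3119  0.405 ] [ 3.141 -0.    -3.033]
```

View pics/w12.png

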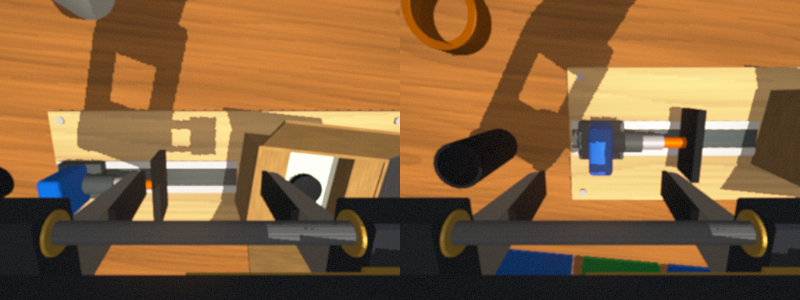

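Both wrist views show the blue handle, in the right half at columns 588–612, rows 120–175. It lies centred between the fingers, parallel to the track, with pad and carton to its right. I'll check my estimate against blue segmentation.

Run:
```python
from h import *
from scipy.spatial.transform import Rotation as R
f,s=pickle.load(open('w2.pkl','rb'))
M=np.eye(4);M[:3,:3]=R.from_euler('xyz',s['tool_rot']).as_matrix();M[:3,3]=s['tool_pos'];po=M@f['hand_eye']
hsv=cv2.cvtColor(f['frame'],cv2.COLOR_RGB2HSV);m=cv2.inRange(hsv,(100,120,60),(125,255,255));m[240:]=0
n,l,st,c=cv2.connectedComponentsWithStats(m);print([(x.tolist(),np.round(cc)) for x,cc in zip(st[1:],c[1:]) if x[4]>100])
y=.107;ux=np.array([np.cos(y),np.sin(y)]);uy=np.array([-np.sin(y),np.cos(y)])
for z in(.12,.045):
  for a in(-.03,.03):
    for b in(-.015,.015):
      print(z,a,b,np.round(proj(np.append(np.array([.592,-.312])+a*ux+b*uy,z),f,po),1))
```

```text
[([241, 162, 31, 62, 1708], array([256., 193.]))]
0.12 -0.03 -0.015 [243.8 162.5]
0.12 -0.03 0.015 [276.6 162.5]
0.12 0.03 -0.015 [244.6 224.4]
0.12 0.03 0.015 [275.7 224.4]
0.045 -0.03 -0.015 [247.3 153.7]
0.045 -0.03 0.015 [273.  153.7]
0.045 0.03 -0.015 [247.8 203.1]
0.045 0.03 0.015 [272.5 203.2]
```

```bash
python3 -m creep '[[0,0,0,0,-0.015,-0.15,1],[0,0,0,0,-0.015,-0.3,1],[0,0,0,0,-0.015,-0.45,1],[0,0,0,0,-0.015,-0.55,1],[0,0,0,0,-0.015,-0.62,1],[0,0,0,0,-0.015,-0.67,1],[0,0,0,0,-0.015,-0.67,1],[0,0,0,0,-0.015,-0.67,1],[0,0,0,0,-0.015,-0.67,1],[0,0,0,0,-0.015,-0.67,1]]'
python3 -m creep '[[0,0,0,0,0,0,0.2],[0,0,0,0,0,0,0.2],[0,0,0,0,0,0,0.2],[0,0,0,0,0,0,0.2],[0,0,0,0,0,0,0.2],[0,0,0,0,0,0,0.2],[0,0,0,0,0,0,0.2],[0,0,0,0,0,0,0.2],[0,0,0,0,0,0,0.2],[0,0,0,0,0,0,0.2]]' 40
```

```text
t: 5.25
tool_pos: [0.5927, -0.3166, 0.2723]
tool_rot: [-3.14, 0.002, -3.034]
wrist_force: [-0.0, -0.1, -0.4]
grip_width: 0.0917
finger_force: 0.0
t: 6.08
tool_pos: [0.5921, -0.3159, 0.2706]
tool_rot: [3.141, -0.0, -3.034]
wrist_force: [-0.9, 2.8, 0.4]
grip_width: 0.0299
finger_force: 40.0
```

```bash
python3 -m creep '[[0,0,0,-0.005,0.05,0,0.2],[0,0,0,-0.011,0.1,0,0.2],[0,0,0,-0.016,0.15,0,0.2],[0,0,0,-0.021,0.2,0,0.2],[0,0,0,-0.027,0.25,0,0.2],[0,0,0,-0.032,0.3,0,0.2],[0,0,0,-0.037,0.35,0,0.2],[0,0,0,-0.043,0.4,0,0.2],[0,0,0,-0.048,0.45,0,0.2],[0,0,0,-0.054,0.5,0,0.2]]'
python3 -m creep '[[0,0,0,-0.003,0.03,0,0.2],[0,0,0,-0.006,0.06,0,0.2],[0,0,0,-0.01,0.09,0,0.2],[0,0,0,-0.013,0.12,0,0.2],[0,0,0,-0.016,0.15,0,0.2],[0,0,0,-0.019,0.18,0,0.2],[0,0,0,-0.022,0.21,0,0.2],[0,0,0,-0.026,0.24,0,0.2],[0,0,0,-0.029,0.27,0,0.2],[0,0,0,-0.032,0.3,0,0.2]]'
```

```text
t: 6.92
tool_pos: [0.5812, -0.2173, 0.2706]
tool_rot: [-3.139, 0.0, -3.034]
wrist_force: [-0.2, -11.0, -4.5]
grip_width: 0.0294
finger_force: 40.0
t: 7.75
tool_pos: [0.5747, -0.1576, 0.2706]
tool_rot: [-3.139, -0.0, -3.034]
wrist_force: [-0.5, -12.4, -2.2]
grip_width: 0.0301
finger_force: 40.0
```

```bash
python3 -m creep '[[0,0,0,-0.001,0.01,0,0.2],[0,0,0,-0.002,0.02,0,0.2],[0,0,0,-0.003,0.03,0,0.2],[0,0,0,-0.004,0.04,0,0.2],[0,0,0,-0.005,0.05,0,0.2],[0,0,0,-0.006,0.06,0,0.2],[0,0,0,-0.007,0.07,0,0.2],[0,0,0,-0.009,0.08,0,0.2],[0,0,0,-0.01,0.09,0,0.2],[0,0,0,-0.011,0.1,0,0.2]]'
python3 - <<'E'
from h import *
f=grab('side','s2'); pickle.dump(f,open('s2.pkl','wb'));g=grab('top','t2'); pickle.dump(g,open('t2.pkl','wb'));print(env.read_state()['wrist_force'])
a=f['frame'][140:275,215:365,::-1];b=g['frame'][130:230,180:380,::-1]
A=cv2.resize(a,(400,360),interpolation=2);B=cv2.resize(b,(600,300)
,interpolation=2)
o=np.zeros((600,800,3),np.uint8);o[:300,:400]=cv2.resize(a[:112],(400,300),interpolation=2);o[300:,:600]=B
cv2.imwrite('pics/c2.png',o)
E
```

```text
t: 8.58
tool_pos: [0.5726, -0.1376, 0.2706]
tool_rot: [-3.139, -0.0, -3.034]
wrist_force: [0.1, -11.1, -1.9]
grip_width: 0.0298
finger_force: 40.0
side [[437.9, 0.0, 258.1], [0.0, 437.9, 197.6], [0.0, 0.0, 1.0]] ['K', 'pose']
[[0.8091, 0.4651, -0.3592, -0.139], [-0.5876, 0.6344, -0.5023, -0.8787], [-0.0057, 0.6175, 0.7866, 1.4476], [0.0, 0.0, 0.0, 1.0]] [ 0.5726 -0.1376  0.2706] [-3.139 -0.    -3.034]
top [[370.8, 0.0, 261.1], [0.0, 370.8, 196.5], [0.0, 0.0, 1.0]] ['K', 'pose']
[[0.0226, 0.9947, -0.1007, 0.3894], [-0.9997, 0.0232, 0.0055, -0.0101], [0.0078, 0.1006, 0.9949, 1.2165], [0.0, 0.0, 0.0, 1.0]] [ 0.5725 -0.1373  0.2706] [-3.139 -0.    -3.034]
[-1.2921209  -9.81538552 -2.49163618]
```

View pics/c2.png

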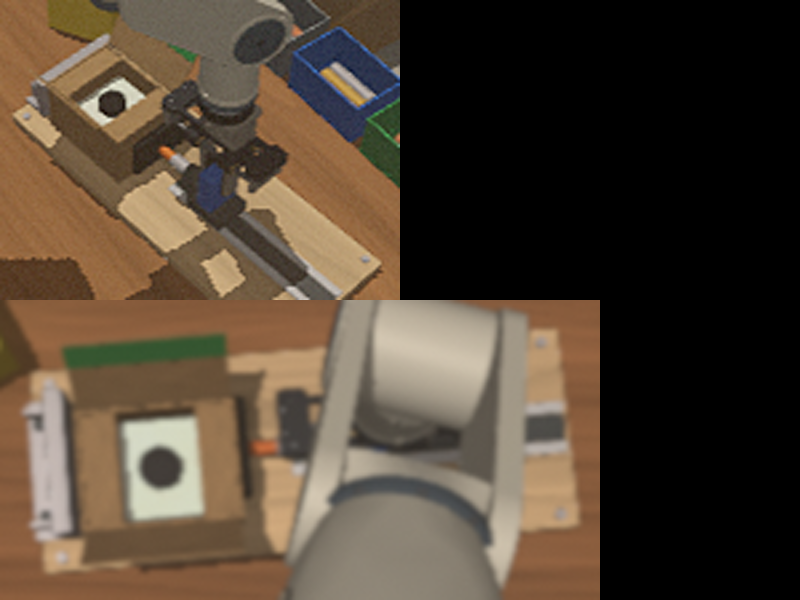

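The combined picture shows the carton now square on the board, the pad on its -y face (245,450 in the lower part), the orange plunger still long, and a small gap left to the backstop (70,460). I'll carry on in small steps by force.

```bash
python3 -m creep '[[0,0,0,-0.001,0.01,0,0.2],[0,0,0,-0.002,0.02,0,0.2],[0,0,0,-0.003,0.03,0,0.2],[0,0,0,-0.004,0.04,0,0.2],[0,0,0,-0.005,0.05,0,0.2],[0,0,0,-0.005,0.05,0,0.2],[0,0,0,-0.005,0.05,0,0.2],[0,0,0,-0.005,0.05,0,0.2],[0,0,0,-0.005,0.05,0,0.2],[0,0,0,-0.005,0.05,0,0.2]]'
python3 -c "
from h import *
f=grab('wrist','w3');pickle.dump((f,env.read_state()),open('w3.pkl','wb'))
print(env.read_state()['wrist_force'])
o=np.hstack([cv2.resize(f['frame'],(400,300)),cv2.resize(f['frame'][70:230,290:480],(400,300),interpolation=2)])[:,:,::-1]
cv2.imwrite('pics/w3c.png',o)"
```

```text
t: 9.52
tool_pos: [0.5715, -0.1274, 0.2706]
tool_rot: [-3.14, -0.001, -3.034]
wrist_force: [-2.2, -9.2, -1.1]
grip_width: 0.03
finger_force: 40.0
wrist [[290.3, 0.0, 260.0], [0.0, 290.3, 193.9], [0.0, 0.0, 1.0]] ['K', 'hand_eye']
[[-0.0013, 0.9701, 0.2426, 0.0667], [1.0, 0.0012, 0.0006, 0.0001], [0.0003, 0.2426, -0.9701, 0.0199], [0.0, 0.0, 0.0, 1.0]] [ 0.5715 -0.1274  0.2706] [-3.140e+00 -1.000e-03 -3.034e+00]
[-0.74439977 -9.45647657 -1.71059149]
```

View pics/w3c.png

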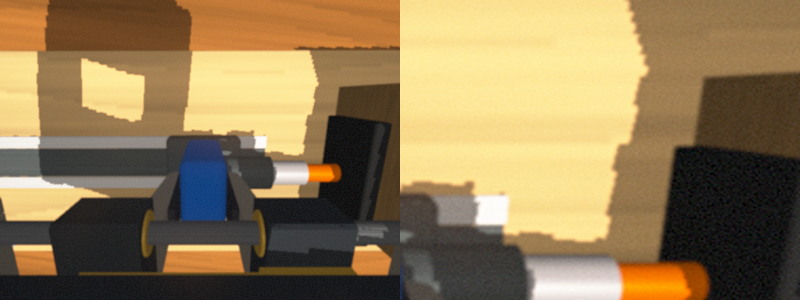

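The wrist view shows the handle firmly held and the orange plunger at full length, columns 308–342 in the left half, so the spring is almost unloaded. I'll track its length as I push.

```bash
cat >> h.py <<'E'
def orange(f,show=True):
    hsv=cv2.cvtColor(f['frame'],cv2.COLOR_RGB2HSV);m=cv2.inRange(hsv,(5,180,130),(20,255,255))[195:240,370:470]
    n,l,st,c=cv2.connectedComponentsWithStats(m);i=1+np.argmax(st[1:,4]);print('orange',st[i].tolist())
E
python3 -c "
from h import *
orange(pickle.load(open('w3.pkl','rb'))[0])"
python3 -m creep '[[0,0,0,-0.001,0.01,0,0.2],[0,0,0,-0.002,0.02,0,0.2],[0,0,0,-0.003,0.03,0,0.2],[0,0,0,-0.004,0.04,0,0.2],[0,0,0,-0.005,0.05,0,0.2],[0,0,0,-0.005,0.05,0,0.2],[0,0,0,-0.005,0.05,0,0.2],[0,0,0,-0.005,0.05,0,0.2],[0,0,0,-0.005,0.05,0,0.2],[0,0,0,-0.005,0.05,0,0.2]]'
python3 -c "
from h import *
orange(env.grab_frame('wrist'))"
```

```text
orange [24, 15, 42, 23, 849]
t: 10.4
tool_pos: [0.5704, -0.1176, 0.2706]
tool_rot: [-3.139, -0.001, -3.034]
wrist_force: [-1.2, -11.3, -2.3]
grip_width: 0.0299
finger_force: 40.0
orange [24, 15, 34, 23, 665]
```

```bash
python3 -m creep '[[0,0,0,-0.001,0.01,0,0.2],[0,0,0,-0.002,0.02,0,0.2],[0,0,0,-0.003,0.03,0,0.2],[0,0,0,-0.003,0.03,0,0.2],[0,0,0,-0.003,0.03,0,0.2],[0,0,0,-0.003,0.03,0,0.2],[0,0,0,-0.003,0.03,0,0.2],[0,0,0,-0.003,0.03,0,0.2],[0,0,0,-0.003,0.03,0,0.2],[0,0,0,-0.003,0.03,0,0.2]]'
python3 -c "
from h import *
orange(env.grab_frame('wrist'))"
python3 -m creep '[[0,0,0,-0.001,0.01,0,0.2],[0,0,0,-0.001,0.01,0,0.2],[0,0,0,-0.002,0.02,0,0.2],[0,0,0,-0.002,0.02,0,0.2],[0,0,0,-0.002,0.02,0,0.2],[0,0,0,-0.002,0.02,0,0.2],[0,0,0,-0.002,0.02,0,0.2],[0,0,0,-0.002,0.02,0,0.2],[0,0,0,-0.002,0.02,0,0.2],[0,0,0,-0.002,0.02,0,0.2]]'
python3 -c "
from h import *
orange(env.grab_frame('wrist'))"
```

```text
t: 11.28
tool_pos: [0.5698, -0.1119, 0.2706]
tool_rot: [-3.139, -0.001, -3.034]
wrist_force: [-1.8, -13.4, -1.2]
grip_width: 0.03
finger_force: 40.0
orange [25, 15, 25, 23, 479]
t: 12.17
tool_pos: [0.5694, -0.1081, 0.2706]
tool_rot: [-3.138, -0.001, -3.034]
wrist_force: [-1.9, -15.0, -1.4]
grip_width: 0.0297
finger_force: 40.0
orange [25, 16, 20, 22, 360]
```

Plunger is about 13–14 mm bare, so the spring is compressed about 19 mm. Releasing, then I'll check that it holds.

```bash
python3 -m creep '[[0,0,0,0,0,0,0.5],[0,0,0,0,0,0,0.6],[0,0,0,0,0,0,0.75],[0,0,0,0,0,0,0.75],[0,0,0,0,0,0,0.75],[0,0,0,0,0,0,0.75],[0,0,0,0,0,0,0.75],[0,0,0,0,0,0,0.75],[0,0,0,0,0,0,0.75],[0,0,0,0,0,0,0.75]]'
python3 -c "
from h import *
orange(env.grab_frame('wrist'))"
python3 -m creep '[[0,0,0,0,0,0.2,0.75],[0,0,0,0,0,0.4,0.75],[0,0,0,0,0,0.6,0.75],[0,0,0,0,0,0.8,0.75],[0,0,0,0,0,0.8,0.75],[0,0,0,-0.2,0,0.8,0.75],[0,0,0,-0.4,0,0.8,0.5],[0,0,0,-0.6,0,0.8,0.3],[0,0,0,-0.8,0,0.8,0.0],[0,0,0,-0.9,0,0.8,0.0]]'
python3 -m creep '[[0,0,0,0,0.2,0,0],[0,0,0,0,0.4,0,0],[0,0,0,0,0.6,0,0],[0,0,0,0,0.8,0,0],[0,0,0,0,0.95,0,0],[0,0,0,0,0.95,0,0],[0,0,0,0,0.95,0,0],[0,0,0,0,0.95,0,0],[0,0,0,0,0.95,0,0],[0,0,0,0,0.95,0,0]]'
python3 - <<'E'
from h import *
f=grab('side','s3');g=grab('top','t3'); w=grab('wrist','w4');pickle.dump((f,g,w,env.read_state()),open('f3.pkl','wb'))
a=f['frame'][140:230,205:325,::-1];b=g['frame'][130:230,180:330,::-1]
o=np.vstack([np.hstack([cv2.resize(a,(400,300),interpolation=2),cv2.resize(w['frame'][:,:,::-1],(400,300))]),np.zeros((300,800,3),np.uint8)])
o[300:,:450]=cv2.resize(b,(450,300),interpolation=2)
cv2.imwrite('pics/c3.png',o)
E
```

```text
t: 13.05
tool_pos: [0.5698, -0.1063, 0.2707]
tool_rot: [3.142, 0.0, -3.034]
wrist_force: [0.2, -0.3, -0.1]
grip_width: 0.0691
finger_force: 0.0
orange [21, 15, 20, 22, 353]
t: 13.93
tool_pos: [0.3858, -0.1059, 0.4299]
tool_rot: [3.141, -0.002, -3.034]
wrist_force: [0.4, -0.4, 0.9]
grip_width: 0.0443
finger_force: 0.0
t: 14.77
tool_pos: [0.3898, 0.0826, 0.4306]
tool_rot: [-3.141, -0.0, -3.036]
wrist_force: [-0.3, -0.7, 1.1]
grip_width: 0.0001
finger_force: 0.0
side [[437.9, 0.0, 258.1], [0.0, 437.9, 197.6], [0.0, 0.0, 1.0]] ['K', 'pose']
[[0.8091, 0.4651, -0.3592, -0.139], [-0.5876, 0.6344, -0.5023, -0.8787], [-0.0057, 0.6175, 0.7866, 1.4476], [0.0, 0.0, 0.0, 1.0]] [0.3898 0.0826 0.4306] [-3.141 -0.    -3.036]
top [[370.8, 0.0, 261.1], [0.0, 370.8, 196.5], [0.0, 0.0, 1.0]] ['K', 'pose']
[[0.0226, 0.9947, -0.1007, 0.3894], [-0.9997, 0.0232, 0.0055, -0.0101], [0.0078, 0.1006, 0.9949, 1.2165], [0.0, 0.0, 0.0, 1.0]] [0.3898 0.0826 0.4306] [-3.141 -0.    -3.036]
wrist [[290.3, 0.0, 260.0], [0.0, 290.3, 193.9], [0.0, 0.0, 1.0]] ['K', 'hand_eye']
[[-0.0013, 0.9701, 0.2426, 0.0667], [1.0, 0.0012, 0.0006, 0.0001], [0.0003, 0.2426, -0.9701, 0.0199], [0.0, 0.0, 0.0, 1.0]] [0.3898 0.0828 0.4307] [-3.141 -0.    -3.036]
```

View pics/c3.png

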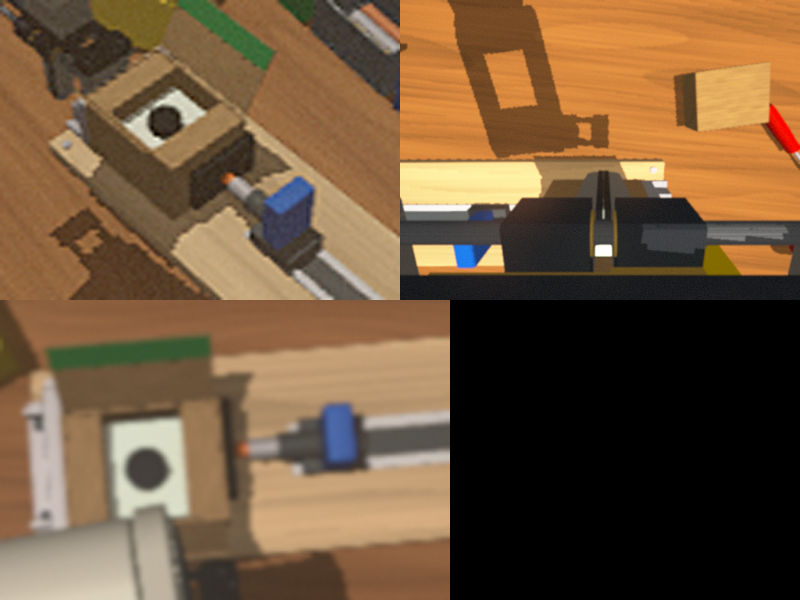

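The carton now sits against the backstop, with the pad pressed in and only a little orange showing at (240,448) below. The outer flap stands at (130,350) and the inner flap is partly hidden by the arm. I'll locate the carton rim and the flaps.

Run:
```python
from h import *
a,b,w,s=pickle.load(open('f3.pkl','rb'))
T=lambda u,v:np.array([180+u/3-.4,130+(v-300)/3-.4]); S=lambda u,v:np.array([205+u*.3-.3,140+v*.3-.3])
for n,t,z in[('rim+y+x',(73,412),.12),('rim-y+x',(218,406),.12),('rim-y-x',(228,522),.12),('pad-y',(233,450),.09)]:print(n,np.round(plane(T(*t),b,z),4))
for n,t,z in[('S rim+y-x',(90,95),.12),('rim-y-x',(178,188),.12),('rim-y+x',(250,132),.12)]:print(n,np.round(plane(S(*t),a,z),4))
for n,t,q in[('flap -y top',(211,337),(272,50)),('flap +y top',(47,348),(180,-2))]:
  r=tri([(T(*t),b,None),(S(*q),a,None)]);print(n,r.x,r.cost)
f=pickle.load(open('t2.pkl','rb'));q=pickle.load(open('s2.pkl','rb'))
for p in [(83,562),(240,555)]: print('inner edge t2 z.184',plane(T(*p),f,.184))
```

```text
rim+y+x [0.5852 0.157 ]
rim-y+x [0.5947 0.0126]
rim-y-x [ 4.787e-01 -2.000e-04]
pad-y [ 0.5551 -0.0032]
S rim+y-x [0.4699 0.1555]
rim-y-x [ 0.4715 -0.0251]
rim-y+x [ 0.591 -0.007]
flap -y top [0.64205905 0.01924204 0.20791201] 0.1225664164732482
flap +y top [0.63302841 0.17788371 0.17410482] 3.3029157637903195
inner edge t2 z.184 [0.4332384  0.13265071]
inner edge t2 z.184 [ 0.44306585 -0.01263514]
```

```bash
python3 -m creep '[[0,0,0,0,0,-0.1,0],[0,0,0,0,0,-0.2,0],[0,0,0,0,0,-0.3,0],[0,0,0,0,0,-0.4,0],[0,0,0,0,0,-0.453,0],[0,0,0,0,0,-0.453,0],[0,0,0,0,0,-0.453,0],[0,0,0,0,0,-0.453,0],[0,0,0,0,0,-0.453,0],[0,0,0,0,0,-0.453,0]]'
python3 -m creep '[[0,0,0,0.06,0,0,0],[0,0,0,0.12,0,0.01,0],[0,0,0,0.18,0,0.02,0],[0,0,0,0.24,0,0.025,0],[0,0,0,0.3,0,0.025,0],[0,0,0,0.365,0,0.025,0],[0,0,0,0.42,0,0.02,0],[0,0,0,0.475,0,0,0],[0,0,0,0.51,0,-0.02,0],[0,0,0,0.55,0,-0.05,0]]'
python3 -m creep '[[0,0,0,0.03,0,-0.02,0],[0,0,0,0.06,0,-0.04,0],[0,0,0,0.08,0,-0.06,0],[0,0,0,0.1,0,-0.08,0],[0,0,0,0.1,0,-0.08,0],[0,0,0,0.1,0,-0.09,0],[0,0,0,0.1,0,-0.09,0],[0,0,0,0.1,0,-0.09,0],[0,0,0,0.1,0,-0.09,0],[0,0,0,0.1,0,-0.09,0]]'
```

```text
t: 15.75
tool_pos: [0.3901, 0.0837, 0.3409]
tool_rot: [3.141, 0.002, -3.034]
wrist_force: [0.4, 0.7, -0.6]
grip_width: 0.0004
finger_force: 0.0
t: 16.58
tool_pos: [0.5005, 0.0836, 0.3295]
tool_rot: [-3.141, -0.0, -3.034]
wrist_force: [-2.0, -0.2, 1.0]
grip_width: 0.0003
finger_force: 0.7
t: 17.42
tool_pos: [0.5201, 0.0837, 0.3133]
tool_rot: [-3.142, 0.002, -3.034]
wrist_force: [-3.4, -0.7, 11.6]
grip_width: 0.0005
finger_force: 6.0
```

```bash
python3 -m creep '[[0,0,0,0,0,0.15,0],[0,0,0,0,0,0.3,0],[0,0,0,0,0,0.45,0],[0,0,0,0,0,0.6,0],[0,0,0,0.2,0,0.62,0],[0,0,0,0.4,0,0.62,0],[0,0,0,0.6,0,0.62,0],[0,0,0,0.8,0,0.62,0],[0,0,0,0.82,0,0.62,0],[0,0,0,0.82,0,0.62,0]]'
python3 - <<'E'
from h import *
f=grab('side','s4');g=grab('top','t4'); pickle.dump((f,g),open('f4.pkl','wb'))
a=f['frame'][140:230,205:325,::-1];b=g['frame'][130:230,180:330,::-1]
o=np.hstack([cv2.resize(a,(400,300),interpolation=2),cv2.resize(b,(400,267),interpolation=2)[:,:] if 0 else cv2.resize(b,(400,300),interpolation=2)])
cv2.imwrite('pics/c4.png',o)
E
```

```text
t: 18.25
tool_pos: [0.6852, 0.0835, 0.4348]
tool_rot: [-3.141, -0.001, -3.034]
wrist_force: [-1.2, -1.2, -0.2]
grip_width: 0.0005
finger_force: 0.0
side [[437.9, 0.0, 258.1], [0.0, 437.9, 197.6], [0.0, 0.0, 1.0]] ['K', 'pose']
[[0.8091, 0.4651, -0.3592, -0.139], [-0.5876, 0.6344, -0.5023, -0.8787], [-0.0057, 0.6175, 0.7866, 1.4476], [0.0, 0.0, 0.0, 1.0]] [0.6852 0.0835 0.4348] [-3.141e+00 -1.000e-03 -3.034e+00]
top [[370.8, 0.0, 261.1], [0.0, 370.8, 196.5], [0.0, 0.0, 1.0]] ['K', 'pose']
[[0.0226, 0.9947, -0.1007, 0.3894], [-0.9997, 0.0232, 0.0055, -0.0101], [0.0078, 0.1006, 0.9949, 1.2165], [0.0, 0.0, 0.0, 1.0]] [0.6838 0.0836 0.435 ] [ 3.142e+00 -1.000e-03 -3.034e+00]
```

View pics/c4.png

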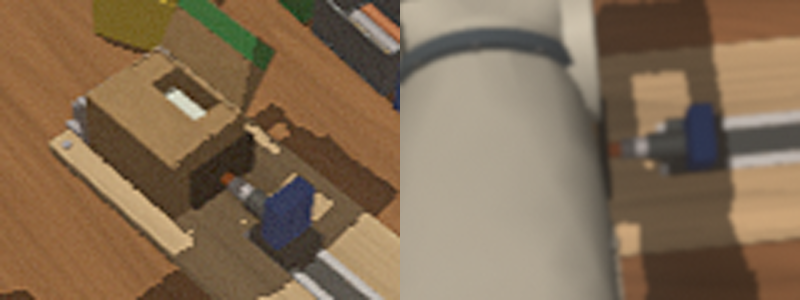

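The side view shows the inner flap lying flat and the outer flap still up at (225,45). Next I'll fold the outer flap.

```bash
python3 -m creep '[[0,0,0,0,0,-0.1,0],[0,0,0,0,0,-0.2,0],[0,0,0,0,0,-0.3,0],[0,0,0,0,0,-0.4,0],[0,0,0,0,0,-0.45,0],[0,0,0,0,0,-0.45,0],[0,0,0,0,0,-0.45,0],[0,0,0,0,0,-0.45,0],[0,0,0,0,0,-0.45,0],[0,0,0,0,0,-0.45,0]]'
python3 -m creep '[[0,0,0,-0.06,0,0,0],[0,0,0,-0.12,0,0.01,0],[0,0,0,-0.18,0,0.02,0],[0,0,0,-0.24,0,0.025,0],[0,0,0,-0.3,0,0.025,0],[0,0,0,-0.36,0,0.025,0],[0,0,0,-0.41,0,0.025,0],[0,0,0,-0.47,0,0.015,0],[0,0,0,-0.52,0,0,0],[0,0,0,-0.56,0,-0.025,0]]'
python3 -m creep '[[0,0,0,-0.04,0,-0.025,0],[0,0,0,-0.08,0,-0.05,0],[0,0,0,-0.11,0,-0.075,0],[0,0,0,-0.14,0,-0.1,0],[0,0,0,-0.16,0,-0.11,0],[0,0,0,-0.16,0,-0.115,0],[0,0,0,-0.16,0,-0.12,0],[0,0,0,-0.16,0,-0.12,0],[0,0,0,-0.16,0,-0.12,0],[0,0,0,-0.16,0,-0.12,0]]'
```

```text
t: 19.18
tool_pos: [0.684, 0.0837, 0.3474]
tool_rot: [3.142, 0.002, -3.034]
wrist_force: [-0.6, 0.5, 0.2]
grip_width: 0.0006
finger_force: 0.0
t: 20.02
tool_pos: [0.5713, 0.0837, 0.3417]
tool_rot: [3.142, 0.002, -3.034]
wrist_force: [2.5, -0.1, 0.2]
grip_width: 0.0002
finger_force: 0.7
t: 20.85
tool_pos: [0.5389, 0.0837, 0.3178]
tool_rot: [3.141, -0.003, -3.034]
wrist_force: [-8.0, -1.4, 15.2]
grip_width: 0.0007
finger_force: 7.6
```

```bash
python3 -m creep '[[0,0,0,0,0,0.15,0],[0,0,0,0,0,0.3,0],[0,0,0,0,0,0.45,0],[0,0,0,0,0,0.6,0],[0,0,0,-0.2,0.2,0.6,0],[0,0,0,-0.4,0.4,0.6,0],[0,0,0,-0.6,0.6,0.6,0],[0,0,0,-0.8,0.8,0.6,0],[0,0,0,-0.8,0.95,0.6,0],[0,0,0,-0.8,0.95,0.6,0]]'
python3 - <<'E'
from h import *
f=grab('side','s5');g=grab('top','t5')
a=f['frame'][140:230,205:325,::-1];b=g['frame'][130:230,180:330,::-1]
o=np.hstack([cv2.resize(a,(400,300),interpolation=2),cv2.resize(b,(400,267),interpolation=2)[:,:] if 0 else cv2.resize(b,(400,300),interpolation=2)])
cv2.imwrite('pics/c5.png',o)
E
```

```text
t: 21.68
tool_pos: [0.3781, 0.2743, 0.4372]
tool_rot: [3.142, 0.0, -3.035]
wrist_force: [0.9, 0.1, 0.6]
grip_width: 0.0004
finger_force: 0.0
side [[437.9, 0.0, 258.1], [0.0, 437.9, 197.6], [0.0, 0.0, 1.0]] ['K', 'pose']
[[0.8091, 0.4651, -0.3592, -0.139], [-0.5876, 0.6344, -0.5023, -0.8787], [-0.0057, 0.6175, 0.7866, 1.4476], [0.0, 0.0, 0.0, 1.0]] [0.3781 0.2743 0.4372] [ 3.142  0.    -3.035]
top [[370.8, 0.0, 261.1], [0.0, 370.8, 196.5], [0.0, 0.0, 1.0]] ['K', 'pose']
[[0.0226, 0.9947, -0.1007, 0.3894], [-0.9997, 0.0232, 0.0055, -0.0101], [0.0078, 0.1006, 0.9949, 1.2165], [0.0, 0.0, 0.0, 1.0]] [0.3754 0.2794 0.4373] [ 3.138e+00 -1.000e-03 -3.032e+00]
```

View pics/c5.png

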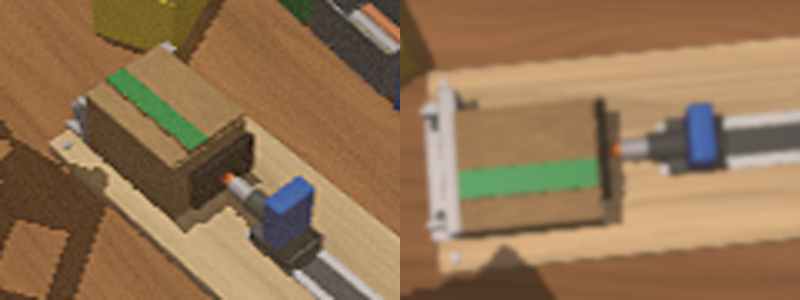

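The picture shows both flaps flat with the green stripe on top (530,178), and the carton square between the pad and the backstop. The clamp is still pressing.

```bash
python3 -c "
from workcell import env
print(env.hand_in())"
```

```text
the job is handed in; nothing more can be done
None
```

The carton is clamped against the backstop with the clamp let go (pad in about 19 mm by eye), the inner flap and then the outer flap are folded flat, and the job is handed in; no verdict was returned.

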